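# Snap the loaded connector tray into its bench dock

### The job

Pick up the open red tray of loose connectors by its grip fin, carry it level so that no connector spills, and press it down into the spring dock, centred and square, until both orange catches click over its side ribs. Press it in slowly rather than dropping or slamming it, stop pushing as soon as it clicks so that the soft sprung seat under it is not driven down towards its stop, then let go and leave the tray latched. Leave the bottle, the screwdriver and the tape ring where they are.

Things in the scene. Friction and masses are not known exactly. Their poses are not given: they have to be found in the camera images.
- tray_mid (a point): Open red plastic tray, 130 long (its x) by 120 wide (its y) by 30 high, walls and floor 3 thick, about 0.25 kg, holding four loose connectors. Point: the tray's centre at rim level, 30 above its underside; z up. Symmetric: it fits the dock either way round.
- tray_fin (a point): Middle of the tray's upright grip fin, 68 above the tray's underside; axes as the tray's. The fin is a red wall 12 thick (y), 60 long (x), across the middle of the tray, from rim level (30) to 85 above the underside; pinch it along y. Under it a 12 mm partition runs the length of the tray.
- tray_rib (a point): Middle of the rounded rib (radius 5, 90 long in x) low on the tray's +y side, 61.5 from the tray's middle and 12 above its underside; the -y side has the same. Over both ribs the tray is 133 wide. Axes as the tray's.
- dock_axis (a point): Dock bolted to the bench; point on the bench at the middle of its dark foot (130 x 170 x 12), z up, y through the two catches. Its aluminium head is set to another height each time, NOT reported: the black seat plate (84 x 100) lies, free, 73 to 97 above the bench. Grey blocks at y +-88 (62 long in x, 18 thick, inner faces 158 apart, tops 28 above the free seat) carry the catches.
- seat (a joint): How far the dock's sprung seat is pressed down, m: 0 free (also while the tray rests on top of the catches), about 0.003 with the tray latched, 0.012 at its stop. Soft: 2 N to start, then 1 N per mm. Pushing on after the click drives it down; 0.008 or more strains it.
- catch_l (a joint): Orange spring catch on the dock's +y block: how far it is pushed outwards, m (0 at rest, 0.010 most). Slick rounded nose, radius 5, 40 long in x, centre line 17 above the free seat; at rest the two noses are 125 apart. The tray goes between them, x along the dock's x, ribs facing the catches.
- catch_r (a joint): The same on the -y block. Pressing the tray down: ribs meet noses with its underside 13 above the free seat; resistance peaks at 11 to 18 N (more than its weight) some 4 to 6 mm lower and is gone 8 to 10 mm lower; then the catches pull the tray in by themselves and sit above the ribs (joint back near 0), seat about 3 mm down.
- conn0_mid (a point): Loose connector 0: a steel flange 18 x 18 x 4 with a brass barrel 11 in diameter, 16 high in all, 20 g, standing in the tray. This point is its centre, 8 above its flange's underside.
- conn1_mid (a point): Loose connector 1: a steel flange 18 x 18 x 4 with a brass barrel 11 in diameter, 16 high in all, 20 g, standing in the tray. This point is its centre, 8 above its flange's underside.
- conn2_mid (a point): Loose connector 2: a steel flange 18 x 18 x 4 with a brass barrel 11 in diameter, 16 high in all, 20 g, standing in the tray. This point is its centre, 8 above its flange's underside.
- conn3_mid (a point): Loose connector 3: a steel flange 18 x 18 x 4 with a brass barrel 11 in diameter, 16 high in all, 20 g, standing in the tray. This point is its centre, 8 above its flange's underside.
- flask_mid (a point): Bystander: white plastic bottle with a blue cap, 44 in diameter, 110 tall, standing on the bench. Point at its centre, 55 up.
- driver_mid (a point): Bystander: yellow-handled screwdriver 170 long lying on the bench. Point in its middle, 10 up.
- tape_mid (a point): Bystander: white ring of tape, 90 in diameter, 20 high, lying flat on the bench. Point at its centre, 10 up.
Not all that is in view belongs to the job. Of the things like the part that bears dock_axis, leave any that is pink; of the rest the larger one is meant.

How it is judged:
By the outcome, as a careful person would: the job done as asked, in the order asked, and still so for the second after the job is handed in, with the robot touching nothing.
It also fails if it takes over 64 s, if anything falls off the work surface, if the arm or the gripper's body presses on something with over 40 N, if the wrist force passes 120 N, or if a joint passes its speed limit or range.

### The arm

A 7-joint arm with a two-finger parallel gripper is mounted at the origin on the work surface. World frame = base frame: x ahead of the robot, y to its left, z up, the work surface at z = 0. Lengths are in m, angles in rad, forces in N, time in s.
With the tool pointing down it reaches from about 0.4 to 0.85 m from the base axis. Payload 10.4 kg.
Tool frame: the origin (TCP) lies at the centre of the arm's flange, where the gripper is bolted on; the fingertips stand 173 mm ahead of it and the grasp point (between the pads) lies 155 mm ahead of it; z points along the fingers, y is the line along which they close (so a half turn about z gives the same grasp; the last joint's range is limited). The gripper opens to 85 mm and grips with 20 to 120 N. Pads are 22 mm wide; open, the fingers measure 114 mm over their backs; the gripper's body (76 mm by 85 mm) begins 54 mm behind the grasp point. The pads swing forward as they close: fully open they stand 13 mm farther back than shut.
Start: joints at [1.211, 0.332, -0.065, 1.46, 0.022, 1.35, -0.088], TCP at [0.207, -0.59, 0.405] pointing down, gripper open.
Joint ranges: [-2.6, 2.6], [-0.5, 2.12], [-1.47, 1.34], [0.16, 2.42], [-1.27, 4.41], [0.06, 2.06], [-2.6, 2.6]. Speed limits (rad/s): [2.22, 2.22, 2.79, 2.79, 3.14, 3.14, 3.14].

### API

Orientations are given as a unit quaternion [x, y, z, w].
In Python, from workcell import manip, viewer, finder gives the robot as it stands.
- The arm moves only by the tool arm_command, never from a script. Its argument "plan" is a list of rows, each an object with "dp": the shift along the tool's x, y, z in mm, a list of three; "spin": the turn about the tool's z in rad. A call has 1 to 5 rows; each row shifts and turns the commanded pose from where the row before left it, along the tool's axes as they then stand; what a row does not reach is not made up. A row lasts 1/10 s, in which the tool goes at most 50 mm and 8.59 degrees, less where a joint would pass 70% of its speed; a pose out of reach is approached as far as the arm can. A call is refused whole if a number of a shift passes 50 or a number of a turn 0.15, either way. A call with a gripper value outside its range is refused whole. "grip" is the closure, from -1 (fully open) to 1 (shut), set as the call begins (left out, the last holds). The fingers move at their own pace and stop on an object; "newtons" is the grip in N (left out, the last holds). Time passes only in rows, so rows that do not move let the fingers close. It gives the time, the measured TCP pose, the force, the opening and the grip force at its end, in the units of the state.
- manip.get_obs(): the state, without advancing time (a new reading comes with each control period).
- viewer.camera(name): name is "side" or "top"; returns the picture (384x512x3 uint8, blue, green, red); there is no depth.
- viewer.camera_params(name): a dict with "vertical_fov" (degrees; the focal length in pixels is half the picture's height over the tangent of half this angle, whatever the lens; pixels are square), "cx", "cy" (the principal point, pixels), "k1" (the pictures are not rectified: a ray, as slopes to the right and down, at radius r is drawn at 1 + k1 r^2 times it, then the intrinsics apply), "R" (3x3) and "t" (3): a world point X has camera coordinates R X + t. Camera axes: x right, y down, z forward; pixel columns grow to the right and rows downward; lengths in m; the calibration is good to about 2 mm. A picture is of the moment at which its call begins. camera_params takes no time and is no camera call.
- manip.hand_in(): hands the job in; it is judged then, once.
Trained networks look in the newest picture that a camera, given by its name, has taken for a name from the list of things; names that differ only in an ending like _2 or _b are one class to them, and where a whole thing is asked for, a point or a joint stands for the part that bears it (a point fixed in the world has none). Each returns a list of dicts, best first, with "score" (0 to 1); they miss things now and then, are a little off and sometimes report something else, mostly with a low value. They report only what shows in the picture. A call takes as long as a camera call. They do not tell look-alikes from the thing itself.
- finder.find_in(camera, thing): "position" ([x, y, z] in m, in world coordinates, good to about 4 mm: the middle of the surface that is visible of it).
The state is a dict: "clock": time; "joint_pos": joint angles; "joint_velocities": joint speeds; "tau": joint torques, N m; "position": TCP position; "ee_rot": TCP orientation; "ft_force": force on the tool from outside, world axes, zero at the start; "torque": the same for the moment, N m; "grip_width": opening from 0.0 (shut) to 1.0 (fully open); "grasp_force": force on a finger pad.
Only numpy, scipy, OpenCV 4.12 (cv2) and the standard library are available. Lean on these libraries where they do the work, as an engineer would, in place of code of your own. Each camera call takes 0.05 s, during which the arm holds its last target. There are 200 camera calls.

## Working session

There is one attempt and no reset: what is moved stays moved. The work goes in short steps, Python scripts to look and compute and a tool call to move; the robot and the scene stay as the last step left them, time stands still between calls to the robot, and variables do not carry over. Pictures are saved under pics/ and viewed, at most 12 in all, crops included, and the job is handed in when it is done.

Besides the shell and the picture viewer there is one more tool, called after "Call:" by a JSON object that holds its "fn" and its "kwargs". arm_command: Moves the arm, as the interface text tells. Its arguments: {"type":"object","properties":{"plan":{"type":"array","items":{"type":"object","properties":{"dp":{"type":"array","items":{"type":"number"}},"spin":{"type":"number"}}}},"grip":{"type":"number"},"newtons":{"type":"number"}},"required":["plan"]}

```bash
mkdir -p pics
cat > h.py <<'E'
import numpy as np, cv2
from workcell import manip, viewer, finder
def snap(cam,name):
    im=np.asarray(viewer.camera(cam)).copy(); cv2.imwrite(f'pics/{name}.png',im); return im
def K(cam):
    p=viewer.camera_params(cam); f=192/np.tan(np.radians(p['vertical_fov'])/2)
    return f,p['cx'],p['cy'],p['k1'],np.array(p['R']),np.array(p['t'])
def proj(cam,X):
    f,cx,cy,k,R,t=K(cam); c=np.atleast_2d(X)@R.T+t; s=c[:,:2]/c[:,2:]
    s=s*(1+k*(s**2).sum(1,keepdims=True)); return s*f+[cx,cy]
def ray(cam,uv):
    f,cx,cy,k,R,t=K(cam); d=(np.array(uv,float)-[cx,cy])/f; s=d.copy()
    for _ in range(30): s=d/(1+k*(s@s))
    return -R.T@t, R.T@np.array([s[0],s[1],1])
def atz(cam,uv,z):
    o,d=ray(cam,uv); return o+d*(z-o[2])/d[2]
E
python3 - <<'E'
from h import *
a=snap('top','t0');b=snap('side','s0')
cv2.imwrite('pics/both0.png',cv2.resize(np.hstack([a,b]),(800,300)))
for c in('top','side'):
    o,_=ray(c,(256,192)); print(c,o.round(3),K(c)[:4])
    for n in ['tray_mid','tray_fin','dock_axis','catch_l','catch_r','seat','tray_rib']:
        print(n,[(np.round(d['position'],3).tolist(),round(d['score'],2),proj(c,d['position'])[0].round().tolist()) for d in finder.find_in(c,n)[:4]])
s=manip.get_obs();print({k:np.round(v,3).tolist() for k,v in s.items()})
E
```

```text
top [ 0.436 -0.014  1.731] (np.float64(497.6652424169096), 252.0981190466655, 191.20917258666162, -0.13812251922762062)
tray_mid []
tray_fin [([0.51, -0.204, 0.002], 0.71, [308.0, 204.0]), ([0.561, 0.077, 0.102], 0.57, [225.0, 188.0])]
dock_axis [([0.348, 0.202, 0.064], 0.86, [189.0, 252.0]), ([0.554, 0.147, 0.082], 0.66, [205.0, 191.0]), ([0.671, 0.376, 0.085], 0.66, [137.0, 156.0]), ([0.72, -0.046, 0.078], 0.2, [262.0, 141.0])]
catch_l [([0.508, -0.202, 0.003], 0.73, [307.0, 204.0]), ([0.557, 0.078, 0.103], 0.56, [225.0, 189.0]), ([0.69, 0.444, 0.104], 0.51, [116.0, 150.0]), ([0.663, 0.309, 0.109], 0.49, [155.0, 157.0])]
catch_r [([0.508, -0.202, 0.003], 0.73, [307.0, 204.0]), ([0.557, 0.078, 0.103], 0.56, [225.0, 189.0]), ([0.69, 0.444, 0.104], 0.51, [116.0, 150.0]), ([0.663, 0.309, 0.109], 0.49, [155.0, 157.0])]
seat [([0.558, 0.151, 0.077], 0.9, [204.0, 190.0]), ([0.351, 0.2, 0.064], 0.83, [190.0, 252.0]), ([0.673, 0.376, 0.086], 0.63, [137.0, 156.0])]
tray_rib [([0.506, -0.199, 0.003], 0.95, [306.0, 205.0])]
side [0.077 0.503 0.915] (np.float64(398.40055484123536), 256.01834012
[... 598 characters left out ...]
[84.0, 266.0]), ([0.554, 0.22, 0.102], 0.51, [193.0, 237.0]), ([0.343, 0.153, 0.083], 0.51, [277.0, 274.0])]
seat [([0.559, 0.154, 0.082], 0.96, [211.0, 224.0]), ([0.672, 0.38, 0.09], 0.63, [111.0, 255.0]), ([0.346, 0.204, 0.065], 0.58, [262.0, 292.0])]
tray_rib [([0.502, -0.198, 0.024], 0.98, [310.0, 172.0])]
{'clock': 0.8, 'joint_pos': [1.211, 0.332, -0.065, 1.46, 0.022, 1.35, -0.089], 'joint_velocities': [-0.0, -0.002, 0.001, 0.002, -0.0, -0.001, -0.001], 'tau': [0.0, -62.52, 0.049, -39.182, 0.016, 0.002, 0.0], 'position': [0.207, -0.59, 0.405], 'ee_rot': [0.986, 0.168, 0.0, 0.0], 'ft_force': [0.187, 0.277, 0.912], 'torque': [0.031, 0.011, -0.021], 'grasp_force': 0.0, 'grip_width': 0.996}
```

View pics/t0.png

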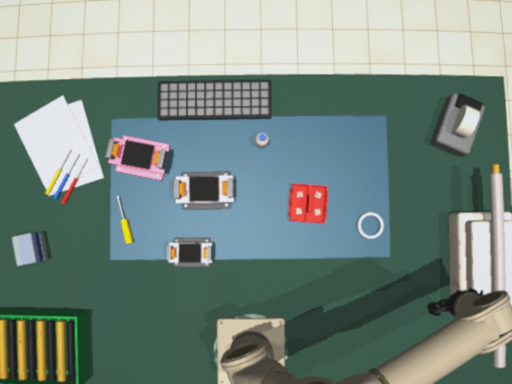

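View pics/s0.png

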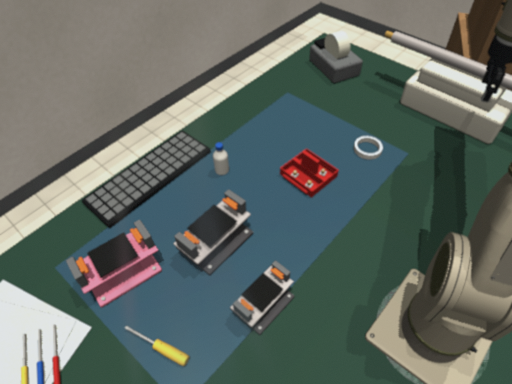

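Three dock look-alikes show in the top picture. The pink one at (138,155) is excluded. Of the two grey ones, at (205,190) and (190,252), the one at (205,190) is clearly larger, so it's the one meant. The tray is at (308,204). I'll confirm with an enlarged crop.

Run:
```python
import cv2,numpy as np
t=cv2.imread('pics/t0.png');s=cv2.imread('pics/s0.png')
c=lambda im,x,y,w,h:cv2.resize(im[y:y+h,x:x+w],(400,300),interpolation=cv2.INTER_CUBIC)
cv2.imwrite('pics/crop0.png',np.vstack([np.hstack([c(t,164,160,80,60),c(t,276,178,64,48)]),np.hstack([c(s,165,185,100,75),c(s,265,140,84,63)])]))
```

```text
(no output)
```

View pics/crop0.png

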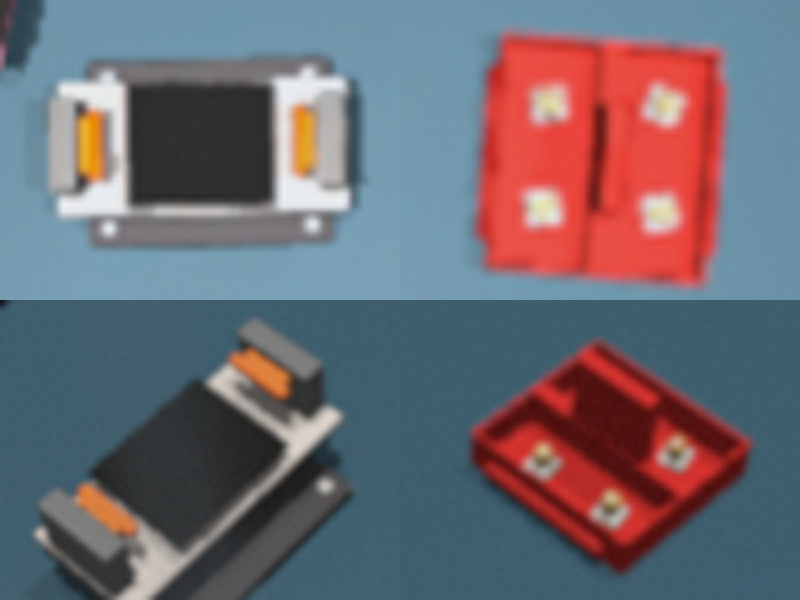

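```bash
cat > fit.py <<'E'
from h import *
from scipy.optimize import least_squares
TH=np.linspace(0,2*np.pi,72,endpoint=False); N=np.c_[np.cos(TH),np.sin(TH)]
def box(x,y,z0,z1,y0=0): return np.array([[a,y0+b,c] for a in(-x,x) for b in(-y,y) for c in(z0,z1)])
rib=np.array([[a,s*(61.5+5*np.cos(t)),12+5*np.sin(t)] for a in(-45,45) for s in(-1,1) for t in np.linspace(-1.57,1.57,9)])
TRAY=np.vstack([box(65,60,0,30),box(30,6,30,85),rib])/1e3
SEAT=box(42,50,0,0)/1e3
def sup(uv): return (uv@N.T).max(0)
def place(P,x,y,z,a):
    c,s=np.cos(a),np.sin(a); return P@np.array([[c,s,0],[-s,c,0],[0,0,1]])+[x,y,z]
def mask(im,kind,u,v,r=45):
    b,g,rr=[im[...,i].astype(int) for i in range(3)]
    m=(rr>1.8*g)&(rr>1.8*b)&(rr>40) if kind=='red' else (im.max(2)<kind)
    m=m.astype(np.uint8); k=np.zeros_like(m); cv2.circle(k,(int(u),int(v)),r,1,-1); m&=k
    n,l,st,_=cv2.connectedComponentsWithStats(m); i=1+st[1:,4].argmax(); 
    ys,xs=np.where(l==i); return np.c_[xs,ys].astype(float)
def fit(P,obs,p0,fixz=None):
    H={c:sup(uv)+0.25*np.abs(N).sum(1) for c,uv in obs.items()}
    def f(p):
        q=p if fixz is None else [p[0],p[1],fixz,p[2]]
        return np.concatenate([sup(proj(c,place(P,*q)))-H[c] for c in H])
    r=least_squares(f,p0,loss='soft_l1',f_scale=.5,x_scale=[.01,.01,.01,.1] if fixz is None else [.01,.01,.1],diff_step=1e-4)
    return r.x,np.sqrt((f(r.x)**2).mean())
E
python3 - <<'E'
from fit import *
T=cv2.imread('pics/t0.png');S=cv2.imread('pics/s0.png')
rt=mask(T,'red',308,204);rs=mask(S,'red',310,172)
for o in({'top':rt,'side':rs},{'top':rt},{'side':rs}): print('tray',*fit(TRAY,o,[.5,-.2,0.05],0.0))
print(T[190,205],T[176,205],S[228,211],S[258,225],len(rt),len(rs))
for th in(50,60,70):
    dt=mask(T,th,205,190,30);ds=mask(S,th,211,226,40)
    print(th,len(dt),len(ds),dt.min(0),dt.max(0),ds.min(0),ds.max(0))
    for z in (None,):
        print('seat',*fit(SEAT,{'top':dt,'side':ds},[.555,.15,.085,0.02]))
E
```

```text
tray [ 0.51274662 -0.20315003 -0.07891847] 0.8459350535330813
tray [ 0.51211927 -0.20280358 -0.07442102] 0.8885734405396029
tray [ 0.51335541 -0.20389258 -0.08815645] 0.7769342735932319
[47 48 48] [ 98  98 102] [54 53 50] [75 74 72] 1234 1455
50 564 344 [191. 178.] [217. 199.] [211. 206.] [234. 236.]
seat [0.56784695 0.14684433 0.06055912 0.00396734] 8.41880019212437
60 613 993 [190. 177.] [217. 199.] [188. 206.] [234. 245.]
seat [0.56809034 0.14787851 0.06303819 0.00874949] 1.8627380057619476
70 635 1050 [190. 177.] [217. 200.] [188. 205.] [235. 246.]
seat [0.56561929 0.14910624 0.06704987 0.02260253] 1.4517980861775504
```

```bash
cat >> fit.py <<'E'
def mask4(im,kind,u,v,r):
    b=cv2.resize(im,None,fx=4,fy=4,interpolation=cv2.INTER_CUBIC)
    return (mask(b,kind,4*u+1.5,4*v+1.5,4*r)-1.5)/4
E
python3 - <<'E'
from fit import *
T=cv2.imread('pics/t0.png');S=cv2.imread('pics/s0.png')
rt=mask4(T,'red',308,204,45);rs=mask4(S,'red',310,172,45)
for o in({'top':rt,'side':rs},{'top':rt},{'side':rs}): print('tray',*fit(TRAY,o,[.5,-.2,0.05],0.0))
M=[]
for th in(60,72,85,100):
    dt=mask4(T,th,205,190,22);ds=mask4(S,th,211,224,33)
    print(th,np.r_[dt.min(0),dt.max(0),ds.min(0),ds.max(0)])
    print('seat',*fit(SEAT,{'top':dt,'side':ds},[.555,.15,.085,0.02]))
    for z in(.075,.085,.095): print(z,'top',*fit(SEAT,{'top':dt},[.555,.15,.02],z),'side',*fit(SEAT,{'side':ds},[.555,.15,.02],z))
    a=T[160:220,164:244].copy();b=S[185:260,165:265].copy()
    for im,uv,o in((a,dt,(164,160)),(b,ds,(165,185))):
        ij=(uv-o).round().astype(int); ij=ij[(ij>=0).all(1)]; im[ij[:,1],ij[:,0]]=(0,255,0)
    M.append(np.vstack([cv2.resize(a,(200,150),interpolation=0),cv2.resize(b,(200,150),interpolation=0)]))
cv2.imwrite('pics/m.png',np.hstack(M))
E
```

```text
tray [ 0.5122913  -0.20332723 -0.08895406] 0.5592459337661091
tray [ 0.51190587 -0.20275649 -0.08926323] 0.5773770320494832
tray [ 0.51274011 -0.20416462 -0.09080311] 0.5131311269659357
60 [190.125 176.875 217.125 199.625 187.625 205.125 234.875 245.375]
seat [0.56600012 0.14895204 0.0670526  0.00867343] 1.4561138352498426
0.075 top [ 0.56247142  0.15199094 -0.00879876] 1.7219099705389396 side [0.56182248 0.15172519 0.01281591] 0.8536005336227781
0.085 top [ 0.561843    0.15105625 -0.00879685] 1.8293837532103918 side [0.55611256 0.15557702 0.01341705] 1.0941760698402738
0.095 top [ 0.56103035  0.15003614 -0.00879109] 1.9361625889519487 side [0.55050315 0.15929135 0.01400045] 1.3527073695394727
72 [189.875 176.375 217.375 199.875 187.125 204.625 235.125 246.125]
seat [0.56464933 0.15031689 0.06941494 0.00971755] 1.1468362419213634
0.075 top [ 0.56237076  0.15188092 -0.00436987] 1.4352087340293398 side [0.56164118 0.15237898 0.01543097] 0.6124265406398365
0.085 top [ 0.56163348  0.15092848 -0.00879351] 1.5417210818070226 side [0.55575654 0.15629359 0.01843593] 0.7883049154031323
0.095 
[... 466 characters left out ...]
55 0.15683946 0.01338856] 0.6802732281339213
0.095 top [ 0.56120524  0.14983495 -0.00439349] 1.3770438690656144 side [0.5499478  0.1606888  0.01861175] 0.8053815658710077
100 [189.375 175.375 217.875 200.375 186.125 203.625 235.625 247.125]
seat [0.56308354 0.15274241 0.07365454 0.00317882] 0.9323933163359246
0.075 top [ 5.62804150e-01  1.51951912e-01 -5.19582172e-04] 0.8901434019817653 side [0.562334   0.15341594 0.00797922] 0.9531593805712222
0.085 top [ 0.56207323  0.15095184 -0.00115783] 0.9910234423401457 side [0.55669232 0.15732792 0.00661775] 0.8335423472565173
0.095 top [ 0.5613399   0.14995376 -0.00265059] 1.0941788803481016 side [0.55092971 0.16117552 0.00754663] 0.7782062278871619
```

View pics/m.png

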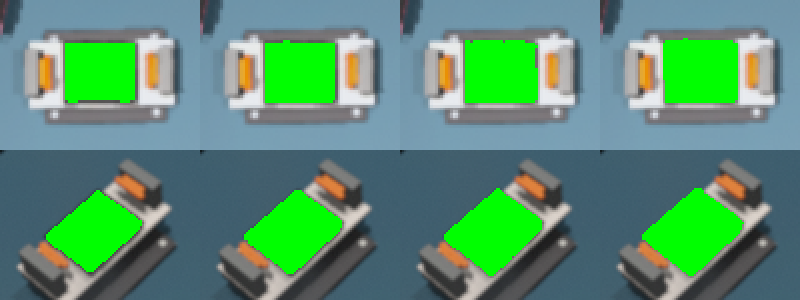

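```bash
cat > dock.py <<'E'
from fit import *
def blob(im,u,v,r):
    b=cv2.resize(im,None,fx=4,fy=4,interpolation=cv2.INTER_CUBIC)
    B,R=b[...,0].astype(float),b[...,2].astype(float)
    m=((B+1)/(R+1)<1.28).astype(np.uint8)
    k=np.zeros_like(m); cv2.circle(k,(int(4*u),int(4*v)),4*r,1,-1); m&=k
    l,st=cv2.connectedComponentsWithStats(m)[1:3]; i=1+st[1:,4].argmax()
    ys,xs=np.where(l==i); return (np.c_[xs,ys]-1.5)/4
def model(p):
    x,y,z,a,hx,hy=p
    return place(np.vstack([box(.065,.085,0,.012),box(.031,.009,z-.005,z+.028,.088),box(.031,.009,z-.005,z+.028,-.088),box(hx,hy,z-.01,z-.005)]),x,y,0,a)
E
python3 - <<'E'
from dock import *
T=cv2.imread('pics/t0.png');S=cv2.imread('pics/s0.png')
dt=blob(T,205,190,42);ds=blob(S,213,230,55)
for im,p in((T,(170,205)),(S,(260,225)),(S,(150,180))): print(im[p[0],p[1]])
def run(obs,z=None):
    H={c:sup(u) for c,u in obs.items()}
    def f(p):
        p=np.array(p); 
        if z: p[2]=z
        return np.concatenate([sup(proj(c,model(p)))-H[c] for c in H])
    r=least_squares(f,[.56,.152,.08,.02,.045,.095],loss='soft_l1',f_scale=.5,x_scale=[.01,.01,.01,.1,.01,.01],diff_step=1e-4)
    print(r.x.round(4),np.sqrt((f(r.x)**2).mean()).round(2))
run({'top':dt,'side':ds})
for z in(.075,.08,.085): run({'top':dt},z);run({'side':ds},z)
o=[]
for im,uv,q in((T,dt,(144,140,120,90)),(S,ds,(145,175,140,105))):
    im=im.copy(); ij=uv.round().astype(int); k=np.zeros(im.shape[:2],np.uint8);k[ij[:,1],ij[:,0]]=1
    cs=cv2.findContours(k,0,1)[0];cv2.drawContours(im,cs,-1,(0,255,0),1)
    o.append(cv2.resize(im[q[1]:q[1]+q[3],q[0]:q[0]+q[2]],(400,300),interpolation=0))
cv2.imwrite('pics/m2.png',np.hstack(o))
E
```

```text
[171 150 112]
[79 71 57]
[65 68 66]
[0.5632 0.1508 0.0738 0.0189 0.0388 0.1011] 0.59
[0.5618 0.1518 0.1087 0.0129 0.0373 0.1019] 0.52
[ 0.564   0.15   -0.0413  0.0189  0.0363  0.1028] 0.47
[0.5617 0.1514 0.0722 0.0125 0.0369 0.1015] 0.54
[ 0.5628  0.151  -0.0497  0.0274  0.0355  0.1029] 0.94
[0.5615 0.1508 0.0107 0.0122 0.0372 0.1011] 0.56
[0.5623 0.1514 0.1434 0.0332 0.0337 0.1038] 1.47
```

View pics/m2.png

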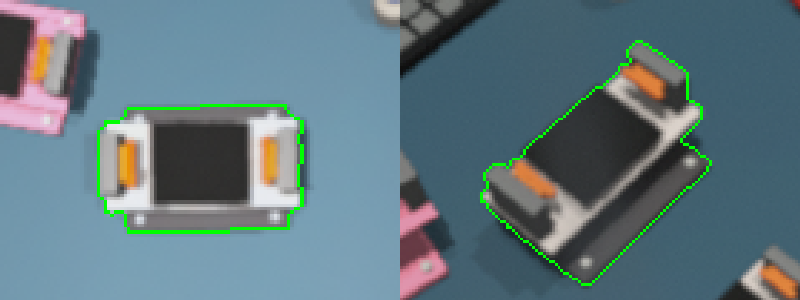

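```bash
cat >> h.py <<'E'
from scipy.spatial.transform import Rotation as Ro
def goto(x,y,z,a):
    s=manip.get_obs(); R=Ro.from_quat(s['ee_rot']).as_matrix(); p=np.array(s['position'])
    ang=np.arctan2(R[1,0],R[0,0]); c,sn=np.cos(a),np.sin(a)
    Rt=np.array([[c,sn,0],[sn,-c,0],[0,0,-1]])
    d=np.array([x,y,z])-p
    print('t',round(s['clock'],2),'p',p.round(4),'ang',ang.round(4),'tilt',R[:2,2].round(4),'F',np.round(s['ft_force'],2),'w',round(s['grip_width'],3),'gf',round(s['grasp_force'],1))
    print('spin',round((ang-a+np.pi)%(2*np.pi)-np.pi,4),'dp before spin',(R.T@d*1e3).round(1),'dp after spin',(Rt.T@d*1e3).round(1))
E
python3 -c "
from h import *
goto(.5123,-.2033,.30,-.089)"
```

```text
t 0.8 p [ 0.2066 -0.5899  0.4047] ang 0.3368 tilt [ 0.0001 -0.0001] F [0.19 0.28 0.91] w 0.996 gf 0.0
spin 0.4258 dp before spin [ 416.3 -263.8  104.7] dp after spin [ 270.2 -412.2  104.7]
```

Call:
{"fn": "arm_command", "kwargs": {"plan": [{"dp": [0, 0, 0], "spin": 0.085}, {"dp": [0, 0, 5], "spin": 0.085}, {"dp": [0, 0, 10], "spin": 0.085}, {"dp": [0, 0, 10], "spin": 0.085}, {"dp": [0, 0, 5], "spin": 0.085}], "grip": -1, "newtons": 60}}

```text
clock: 1.3
position: [0.2065, -0.5897, 0.3738]
ee_rot: [0.999, -0.046, -0.0, -0.0]
ft_force: [1.6, 0.6, -0.1]
grip_width: 0.997
grasp_force: 0.0
```

```bash
python3 -c "
from h import *
goto(.5123,-.2033,.30,-.089)"
```

```text
t 1.3 p [ 0.2065 -0.5897  0.3738] ang -0.0916 tilt [-0.0003  0.0008] F [ 1.57  0.58 -0.06] w 0.997 gf 0.0
spin -0.0026 dp before spin [ 269.1 -412.7   74. ] dp after spin [ 270.2 -412.1   73.8]
```

Call:
{"fn": "arm_command", "kwargs": {"plan": [{"dp": [8, -12, 0]}, {"dp": [16, -24, 3]}, {"dp": [22, -34, 5]}, {"dp": [22, -34, 6]}, {"dp": [22, -34, 6]}]}}

```text
invalid input at $.plan[0]: expected keys dp, spin
```

Call:
{"fn": "arm_command", "kwargs": {"plan": [{"dp": [22, -34, 6]}, {"dp": [22, -34, 6]}, {"dp": [22, -34, 6]}, {"dp": [22, -34, 6]}, {"dp": [22, -34, 6]}]}}

```text
invalid input at $.plan[0]: expected keys dp, spin
```

Call:
{"fn": "arm_command", "kwargs": {"plan": [{"dp": [22, -34, 6]}, {"dp": [22, -34, 6]}, {"dp": [16, -23, 5]}, {"dp": [8, -11, 3]}, {"dp": [0, 0, 0]}]}}

```text
invalid input at $.plan[0]: expected keys dp, spin
```

```bash
python3 -c "
from h import *
goto(.5123,-.2033,.223,-.089)"
```

```text
t 1.3 p [ 0.2065 -0.5897  0.3738] ang -0.0916 tilt [-0.0003  0.0008] F [ 1.57  0.58 -0.06] w 0.997 gf 0.0
spin -0.0026 dp before spin [ 269.2 -412.7  151. ] dp after spin [ 270.2 -412.1  150.8]
```

Call:
{"fn": "arm_command", "kwargs": {"plan": [{"dp": [8, -12, 0], "spin": 0}, {"dp": [16, -24, 3], "spin": 0}, {"dp": [22, -34, 5], "spin": 0}, {"dp": [22, -34, 6], "spin": 0}, {"dp": [22, -34, 6], "spin": 0}]}}

```text
clock: 1.8
position: [0.3098, -0.4581, 0.3552]
ee_rot: [0.999, -0.042, 0.0, 0.0]
ft_force: [0.2, -0.2, 0.8]
grip_width: 1.003
grasp_force: 0.0
```

Call:
{"fn": "arm_command", "kwargs": {"plan": [{"dp": [22, -34, 6], "spin": 0}, {"dp": [22, -34, 6], "spin": 0}, {"dp": [22, -34, 6], "spin": 0}, {"dp": [22, -34, 6], "spin": 0}, {"dp": [22, -34, 6], "spin": 0}]}}

```text
clock: 2.3
position: [0.434, -0.2982, 0.3253]
ee_rot: [0.999, -0.042, 0.001, 0.0]
ft_force: [-0.9, -0.9, -0.2]
grip_width: 0.995
grasp_force: 0.0
```

Call:
{"fn": "arm_command", "kwargs": {"plan": [{"dp": [22, -34, 6], "spin": 0}, {"dp": [22, -34, 6], "spin": 0}, {"dp": [16, -23, 5], "spin": 0}, {"dp": [8, -11, 3], "spin": 0}, {"dp": [0, 0, 0], "spin": 0}]}}

```text
clock: 2.8
position: [0.5104, -0.2032, 0.3047]
ee_rot: [0.999, -0.042, 0.0, -0.0]
ft_force: [0.1, -0.5, 0.5]
grip_width: 1.003
grasp_force: 0.0
```

```bash
python3 -c "
from h import *
goto(.5123,-.2033,.223,-.089)"
```

```text
t 2.8 p [ 0.5104 -0.2032  0.3047] ang -0.0834 tilt [0.0001 0.0004] F [ 0.05 -0.51  0.52] w 1.003 gf 0.0
spin 0.0056 dp before spin [ 1.9 -0.  81.7] dp after spin [ 1.9 -0.1 81.7]
```

Call:
{"fn": "arm_command", "kwargs": {"plan": [{"dp": [1, 0, 15], "spin": 0.005}, {"dp": [1, 0, 20], "spin": 0}, {"dp": [0, 0, 20], "spin": 0}, {"dp": [0, 0, 17], "spin": 0}, {"dp": [0, 0, 10], "spin": 0}]}}

```text
clock: 3.3
position: [0.51, -0.207, 0.2207]
ee_rot: [0.999, -0.048, -0.001, 0.0]
ft_force: [-0.6, -0.2, -0.4]
grip_width: 1.002
grasp_force: 0.0
```

Call:
{"fn": "arm_command", "kwargs": {"plan": [{"dp": [0, 0, 0], "spin": 0}, {"dp": [0, 0, 0], "spin": 0}, {"dp": [0, 0, 0], "spin": 0}, {"dp": [0, 0, 0], "spin": 0}, {"dp": [0, 0, 0], "spin": 0}], "grip": -0.2, "newtons": 40}}

```text
clock: 3.8
position: [0.5118, -0.2054, 0.2233]
ee_rot: [0.999, -0.047, 0.0, 0.0]
ft_force: [-0.2, -1.2, 0.9]
grip_width: 0.604
grasp_force: 0.0
```

Call:
{"fn": "arm_command", "kwargs": {"plan": [{"dp": [0, 0, 0], "spin": 0}, {"dp": [0, 0, 0], "spin": 0}, {"dp": [0, 0, 0], "spin": 0}, {"dp": [0, 0, 0], "spin": 0}, {"dp": [0, 0, 0], "spin": 0}], "grip": 1}}

```text
clock: 4.3
position: [0.5118, -0.2052, 0.2229]
ee_rot: [0.999, -0.047, 0.0, 0.0]
ft_force: [0.2, 1.1, 2.4]
grip_width: 0.135
grasp_force: 39.8
```

Call:
{"fn": "arm_command", "kwargs": {"plan": [{"dp": [0, 0, 0], "spin": 0}, {"dp": [0, 0, 0], "spin": 0}, {"dp": [0, 0, 0], "spin": 0}, {"dp": [0, 0, 0], "spin": 0}, {"dp": [0, 0, 0], "spin": 0}], "grip": 1, "newtons": 70}}

```text
clock: 4.8
position: [0.5118, -0.2052, 0.2229]
ee_rot: [0.999, -0.047, 0.0, 0.0]
ft_force: [-0.4, 1.2, 6.0]
grip_width: 0.133
grasp_force: 68.8
```

Run:
```python
from fit import *
goto(.5123,-.2033,.30,.015)
t=snap('top','t1');s=snap('side','s1')
q=proj('top',[.54,-.2,.1])[0],proj('side',[.52,-.2,.06])[0]; print(q)
a=[im[int(max(c[1]-38,0)):int(c[1])+37,int(c[0])-50:int(c[0])+50] for im,c in((t,q[0]),(s,q[1]))]
cv2.imwrite('pics/c1.png',np.hstack([cv2.resize(x,(400,300)) for x in a]))
```

```text
t 4.8 p [ 0.5118 -0.2052  0.2229] ang -0.0931 tilt [ 0.0005 -0.0001] F [-0.37  1.19  6.  ] w 0.133 gf 68.8
spin -0.1081 dp before spin [  0.4  -1.9 -77.1] dp after spin [  0.5  -1.9 -77.1]
(array([309.66934498, 193.39199492]), array([306.87021498, 160.73618169]))
```

View pics/c1.png

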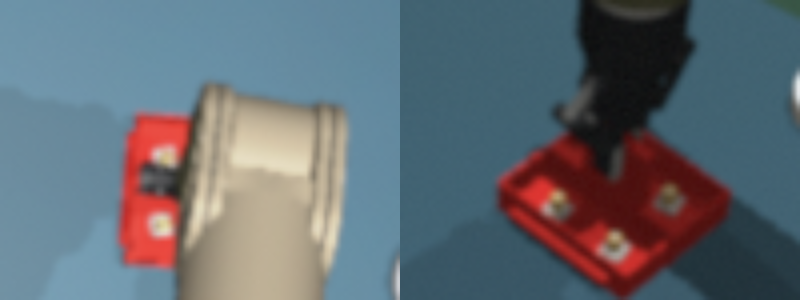

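The fin is gripped: the opening reads 11.3 mm at 69 N, and three connectors are visible standing in the tray. Next I'll lift gently.

Call:
{"fn": "arm_command", "kwargs": {"plan": [{"dp": [0, 0, -3], "spin": 0}, {"dp": [0, 0, -7], "spin": 0}, {"dp": [0, 0, -12], "spin": 0}, {"dp": [0, 0, -16], "spin": 0}, {"dp": [0, 0, -20], "spin": 0}]}}

```text
clock: 5.4
position: [0.5113, -0.2053, 0.2815]
ee_rot: [0.999, -0.047, -0.0, -0.0]
ft_force: [0.3, 0.0, -2.9]
grip_width: 0.131
grasp_force: 68.1
```

Call:
{"fn": "arm_command", "kwargs": {"plan": [{"dp": [0, 0, -22], "spin": 0}, {"dp": [0, 0, -22], "spin": 0}, {"dp": [0, 0, -18], "spin": -0.005}, {"dp": [0, -3, -13], "spin": -0.01}, {"dp": [0, -7, -8], "spin": -0.015}]}}

```text
clock: 5.9
position: [0.5124, -0.1955, 0.3651]
ee_rot: [0.999, -0.032, 0.001, 0.0]
ft_force: [-0.2, -0.6, -2.9]
grip_width: 0.136
grasp_force: 68.1
```

```bash
python3 -c "
from h import *
goto(.5625,.151,.37,.015)"
```

```text
t 5.9 p [ 0.5124 -0.1955  0.3651] ang -0.0633 tilt [ 0.0011 -0.0008] F [-0.2  -0.62 -2.87] w 0.136 gf 68.1
spin -0.0783 dp before spin [  28.1 -348.9   -5.1] dp after spin [  55.3 -345.7   -4.9]
```

Call:
{"fn": "arm_command", "kwargs": {"plan": [{"dp": [1, -12, -3], "spin": -0.01}, {"dp": [2, -17, -2], "spin": -0.01}, {"dp": [3, -22, 0], "spin": -0.01}, {"dp": [4, -26, 0], "spin": -0.01}, {"dp": [5, -27, 0], "spin": -0.01}]}}

```text
clock: 6.4
position: [0.5314, -0.0895, 0.3679]
ee_rot: [1.0, -0.006, -0.001, -0.0]
ft_force: [0.7, -0.2, -2.7]
grip_width: 0.131
grasp_force: 68.2
```

Call:
{"fn": "arm_command", "kwargs": {"plan": [{"dp": [5, -27, 0], "spin": -0.01}, {"dp": [5, -27, 0], "spin": -0.01}, {"dp": [5, -27, 0], "spin": -0.008}, {"dp": [5, -27, 0], "spin": 0}, {"dp": [4, -27, 0], "spin": 0}]}}

```text
clock: 6.9
position: [0.5545, 0.0459, 0.3679]
ee_rot: [1.0, 0.008, -0.001, -0.0]
ft_force: [0.6, -0.5, -3.3]
grip_width: 0.13
grasp_force: 68.2
```

Call:
{"fn": "arm_command", "kwargs": {"plan": [{"dp": [4, -25, 0], "spin": 0}, {"dp": [3, -20, 0], "spin": 0}, {"dp": [2, -15, 0], "spin": 0}, {"dp": [1, -10, 0], "spin": 0}, {"dp": [0, -5, 0], "spin": 0}]}}

```text
clock: 7.4
position: [0.5637, 0.1194, 0.3684]
ee_rot: [1.0, 0.008, -0.0, -0.0]
ft_force: [-0.3, -0.4, -3.1]
grip_width: 0.131
grasp_force: 68.2
```

```bash
python3 -c "
from h import *
goto(.5625,.151,.355,.015)"
```

```text
t 7.4 p [0.5637 0.1194 0.3684] ang 0.0161 tilt [-0.0006  0.    ] F [-0.26 -0.35 -3.1 ] w 0.131 gf 68.2
spin 0.0011 dp before spin [ -0.6 -31.6  13.4] dp after spin [ -0.7 -31.6  13.4]
```

Call:
{"fn": "arm_command", "kwargs": {"plan": [{"dp": [0, -6, 0], "spin": 0}, {"dp": [0, -9, 3], "spin": 0}, {"dp": [0, -9, 5], "spin": 0}, {"dp": [0, -5, 4], "spin": 0}, {"dp": [0, -2, 1], "spin": 0}]}}

```text
clock: 7.9
position: [0.5631, 0.1499, 0.3548]
ee_rot: [1.0, 0.008, -0.001, 0.0]
ft_force: [-0.1, 0.4, -3.2]
grip_width: 0.135
grasp_force: 68.2
```

Call:
{"fn": "arm_command", "kwargs": {"plan": [{"dp": [0, 0, 0], "spin": 0}, {"dp": [0, 0, 0], "spin": 0}, {"dp": [0, 0, 0], "spin": 0}]}}

```text
clock: 8.2
position: [0.5636, 0.1489, 0.3559]
ee_rot: [1.0, 0.007, 0.0, 0.0]
ft_force: [-0.8, -1.2, -3.8]
grip_width: 0.131
grasp_force: 68.2
```

Run:
```python
from fit import *
goto(.5625,.151,.355,.015)
t=snap('top','t2');s=snap('side','s2')
# side: fit bottom outline directions only (unoccluded) via support function
c=proj('side',[.563,.151,.15])[0]; uv=mask4(s,'red',c[0],c[1],60); H=sup(uv)
P=TRAY[:8]; P=np.vstack([P,TRAY[16:]])
def f(p): return (sup(proj('side',place(P,p[0],p[1],.355-.223,p[2])))-H)
for k in(0,1):
    r=least_squares(f,[.5625,.151,.015],loss='soft_l1',f_scale=.4,x_scale=[.01,.01,.1],diff_step=1e-4); print(r.x.round(4),np.sqrt((f(r.x)**2).mean()))
cv2.imwrite('pics/c2.png',np.hstack([cv2.resize(t[140:230,150:270],(400,300)),cv2.resize(s[140:275,120:300],(400,300))]))
```

```text
t 8.2 p [0.5636 0.1489 0.3559] ang 0.0141 tilt [ 0.0003 -0.0002] F [-0.81 -1.16 -3.78] w 0.131 gf 68.2
spin -0.0009 dp before spin [-1.  -2.2  0.9] dp after spin [-1.  -2.2  0.9]
[0.5638 0.1492 0.0081] 2.3270000709884884
[0.5638 0.1492 0.0081] 2.3270000709884884
```

View pics/c2.png

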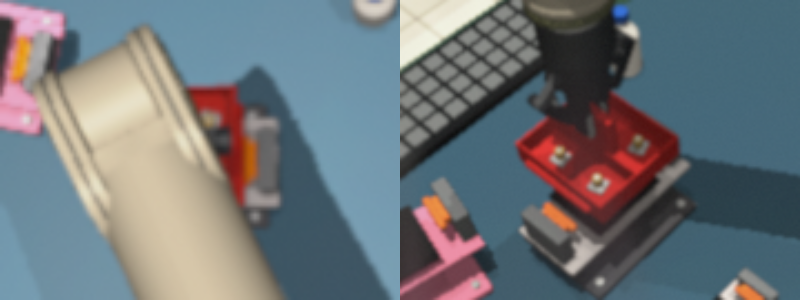

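Call:
{"fn": "arm_command", "kwargs": {"plan": [{"dp": [-0.5, -1.3, 4], "spin": 0}, {"dp": [-0.5, -1.3, 8], "spin": 0}, {"dp": [0, 0, 8], "spin": 0}, {"dp": [0, 0, 6], "spin": 0}, {"dp": [0, 0, 3], "spin": 0}]}}

```text
clock: 8.8
position: [0.5622, 0.1517, 0.3256]
ee_rot: [1.0, 0.007, -0.001, 0.0]
ft_force: [0.6, -0.2, -3.7]
grip_width: 0.127
grasp_force: 68.2
```

Call:
{"fn": "arm_command", "kwargs": {"plan": [{"dp": [0, 0, 1], "spin": 0}, {"dp": [0, 0, 1], "spin": 0}, {"dp": [0, 0, 0], "spin": 0}, {"dp": [0, 0, 0], "spin": 0}, {"dp": [0, 0, 0], "spin": 0}]}}

```text
clock: 9.3
position: [0.5624, 0.1519, 0.3249]
ee_rot: [1.0, 0.007, 0.0, 0.0]
ft_force: [-0.2, 0.3, -4.0]
grip_width: 0.13
grasp_force: 68.2
```

```bash
python3 -c "
from fit import *
goto(.5625,.1515,.311,.015)
s=snap('side','s3');t=snap('top','t3')
cv2.imwrite('pics/c3.png',np.hstack([cv2.resize(t[160:220,190:270],(400,300)),cv2.resize(s[160:280,140:300],(400,300))]))
for n in ('tray_mid','catch_l','catch_r'): print(n,[(np.round(d['position'],3).tolist(),round(d['score'],2)) for d in finder.find_in('side',n)[:4]])"
```

```text
t 9.3 p [0.5624 0.1519 0.3249] ang 0.0149 tilt [ 0.0004 -0.    ] F [-0.21  0.26 -3.99] w 0.13 gf 68.2
spin -0.0001 dp before spin [ 0.1  0.4 13.9] dp after spin [ 0.1  0.4 13.9]
tray_mid [([0.544, 0.154, 0.113], 0.62), ([0.587, 0.185, 0.111], 0.59)]
catch_l [([0.532, 0.187, 0.108], 0.69), ([0.659, 0.304, 0.108], 0.64), ([0.688, 0.447, 0.106], 0.56), ([0.344, 0.154, 0.081], 0.53)]
catch_r [([0.532, 0.187, 0.108], 0.69), ([0.659, 0.304, 0.108], 0.64), ([0.688, 0.447, 0.106], 0.56), ([0.344, 0.154, 0.081], 0.53)]
```

View pics/c3.png

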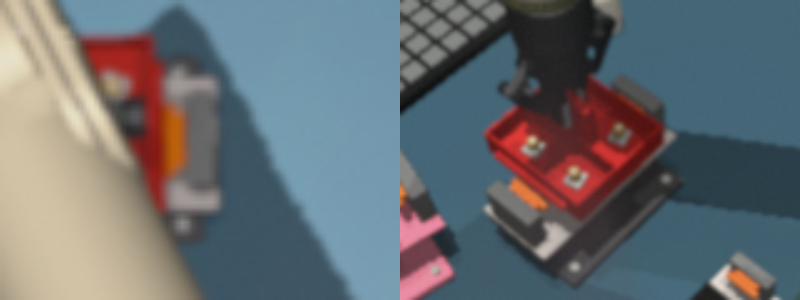

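The tray hangs over the seat between the orange catches, and its connectors are still standing. I'll press down slowly and watch the force.

Call:
{"fn": "arm_command", "kwargs": {"plan": [{"dp": [0, 0, 2], "spin": 0}, {"dp": [0, 0, 2], "spin": 0}, {"dp": [0, 0, 2], "spin": 0}, {"dp": [0, 0, 1], "spin": 0}, {"dp": [0, 0, 0], "spin": 0}]}}

```text
clock: 10.05
position: [0.5623, 0.1518, 0.3174]
ee_rot: [1.0, 0.007, -0.0, 0.0]
ft_force: [0.4, 0.1, -3.9]
grip_width: 0.133
grasp_force: 68.2
```

Call:
{"fn": "arm_command", "kwargs": {"plan": [{"dp": [0, 0, 1], "spin": 0}, {"dp": [0, 0, 1], "spin": 0}, {"dp": [0, 0, 1], "spin": 0}, {"dp": [0, 0, 0], "spin": 0}]}}

```text
clock: 10.45
position: [0.5624, 0.1517, 0.3147]
ee_rot: [1.0, 0.007, 0.0, 0.0]
ft_force: [0.4, -1.3, -3.7]
grip_width: 0.132
grasp_force: 68.3
```

Call:
{"fn": "arm_command", "kwargs": {"plan": [{"dp": [0, 0, 1], "spin": 0}, {"dp": [0, 0, 1], "spin": 0}, {"dp": [0, 0, 0], "spin": 0}]}}

```text
clock: 10.75
position: [0.5627, 0.1517, 0.3138]
ee_rot: [1.0, 0.007, 0.001, 0.0]
ft_force: [-1.5, -2.0, 4.9]
grip_width: 0.132
grasp_force: 69.7
```

Call:
{"fn": "arm_command", "kwargs": {"plan": [{"dp": [0, 0.3, 1], "spin": 0}, {"dp": [0, 0.2, 0], "spin": 0}, {"dp": [0, 0, 0], "spin": 0}]}}

```text
clock: 11.05
position: [0.5628, 0.1516, 0.3133]
ee_rot: [1.0, 0.007, 0.001, -0.0]
ft_force: [-1.8, -2.0, 8.2]
grip_width: 0.132
grasp_force: 70.2
```

Call:
{"fn": "arm_command", "kwargs": {"plan": [{"dp": [0, 0, 1], "spin": 0}, {"dp": [0, 0, 0], "spin": 0}, {"dp": [0, 0, 0], "spin": 0}]}}

```text
clock: 11.35
position: [0.563, 0.1516, 0.3126]
ee_rot: [1.0, 0.007, 0.002, -0.0]
ft_force: [-2.7, -1.0, 10.3]
grip_width: 0.133
grasp_force: 70.4
```

```bash
python3 -c "
from h import *
goto(.5625,.1515,.311,.015)
print(np.round(manip.get_obs()['torque'],2))
s=snap('side','s4')
cv2.imwrite('pics/c4.png',cv2.resize(s[170:270,150:283],(800,600),interpolation=2))"
```

```text
t 11.35 p [0.563  0.1516 0.3126] ang 0.0146 tilt [0.0032 0.0005] F [-2.65 -1.03 10.32] w 0.133 gf 70.4
spin -0.0004 dp before spin [-0.5  0.1  1.6] dp after spin [-0.5  0.1  1.6]
[-0.28  0.53  0.01]
```

View pics/c4.png

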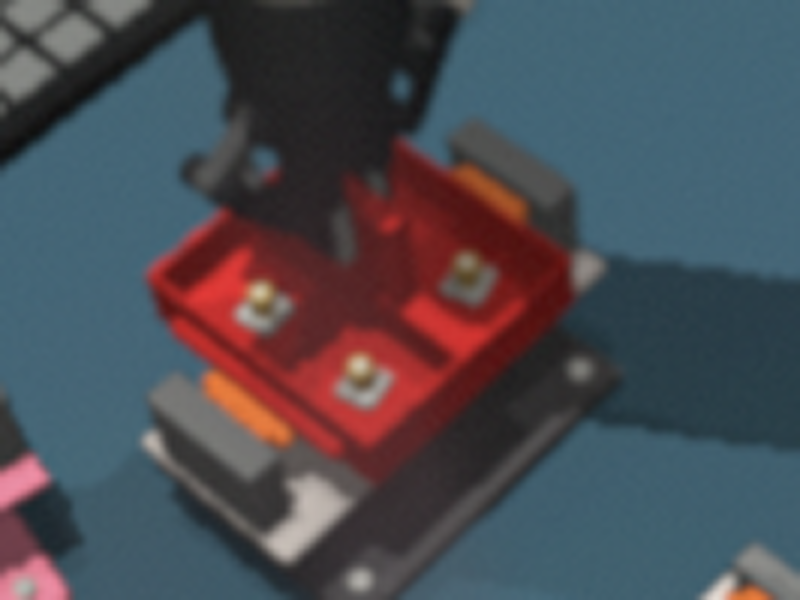

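Call:
{"fn": "arm_command", "kwargs": {"plan": [{"dp": [0, 0.2, 1], "spin": 0}, {"dp": [0, 0, 0], "spin": 0}]}}

```text
clock: 11.6
position: [0.5631, 0.1515, 0.3117]
ee_rot: [1.0, 0.007, 0.002, -0.0]
ft_force: [-0.6, -1.4, 10.7]
grip_width: 0.128
grasp_force: 70.4
```

Call:
{"fn": "arm_command", "kwargs": {"plan": [{"dp": [0, 0, 1], "spin": 0}, {"dp": [0, 0, 0], "spin": 0}]}}

```text
clock: 11.8
position: [0.5631, 0.1514, 0.3106]
ee_rot: [1.0, 0.007, 0.002, -0.0]
ft_force: [-0.6, -0.9, 8.5]
grip_width: 0.132
grasp_force: 70.1
```

Call:
{"fn": "arm_command", "kwargs": {"plan": [{"dp": [0, 0, 1], "spin": 0}, {"dp": [0, 0, 0], "spin": 0}]}}

```text
clock: 12.0
position: [0.5631, 0.1514, 0.3093]
ee_rot: [1.0, 0.007, 0.002, -0.0]
ft_force: [0.1, -1.1, 8.0]
grip_width: 0.133
grasp_force: 69.8
```

Call:
{"fn": "arm_command", "kwargs": {"plan": [{"dp": [0, 0, 1], "spin": 0}, {"dp": [0, 0, 0], "spin": 0}]}}

```text
clock: 12.2
position: [0.5631, 0.1513, 0.3079]
ee_rot: [1.0, 0.007, 0.002, -0.0]
ft_force: [2.5, -0.5, 3.5]
grip_width: 0.129
grasp_force: 69.3
```

Call:
{"fn": "arm_command", "kwargs": {"plan": [{"dp": [0, 0, 1], "spin": 0}, {"dp": [0, 0, 0], "spin": 0}]}}

```text
clock: 12.4
position: [0.5626, 0.1511, 0.3055]
ee_rot: [1.0, 0.007, 0.0, -0.0]
ft_force: [2.9, -0.3, -2.9]
grip_width: 0.132
grasp_force: 68.3
```

Call:
{"fn": "arm_command", "kwargs": {"plan": [{"dp": [0, 0, 1], "spin": 0}, {"dp": [0, 0, 0], "spin": 0}]}}

```text
clock: 12.6
position: [0.5621, 0.151, 0.3037]
ee_rot: [1.0, 0.007, -0.001, 0.0]
ft_force: [3.7, -0.2, -7.7]
grip_width: 0.127
grasp_force: 68.0
```

Call:
{"fn": "arm_command", "kwargs": {"plan": [{"dp": [0, 0, 1], "spin": 0}, {"dp": [0, 0, 0], "spin": 0}]}}

```text
clock: 12.8
position: [0.562, 0.1511, 0.3028]
ee_rot: [1.0, 0.007, -0.001, 0.0]
ft_force: [2.7, 0.9, -9.2]
grip_width: 0.13
grasp_force: 68.0
```

Call:
{"fn": "arm_command", "kwargs": {"plan": [{"dp": [0, 0, 1], "spin": 0}, {"dp": [0, 0, 0], "spin": 0}]}}

```text
clock: 13.0
position: [0.562, 0.1511, 0.302]
ee_rot: [1.0, 0.007, -0.001, 0.0]
ft_force: [0.6, 1.0, -10.2]
grip_width: 0.132
grasp_force: 68.0
```

Past the click point, the catches are now pulling the tray down. I'll follow until the force balances.

Call:
{"fn": "arm_command", "kwargs": {"plan": [{"dp": [0, 0, 1], "spin": 0}, {"dp": [0, 0, 0], "spin": 0}]}}

```text
clock: 13.2
position: [0.562, 0.1512, 0.3012]
ee_rot: [1.0, 0.007, -0.001, 0.0]
ft_force: [-0.3, 0.4, -9.7]
grip_width: 0.13
grasp_force: 68.0
```

Call:
{"fn": "arm_command", "kwargs": {"plan": [{"dp": [0, 0, 1], "spin": 0}, {"dp": [0, 0, 0], "spin": 0}]}}

```text
clock: 13.4
position: [0.5621, 0.1512, 0.3004]
ee_rot: [1.0, 0.007, -0.001, 0.0]
ft_force: [-1.8, -0.2, -9.0]
grip_width: 0.13
grasp_force: 68.1
```

Call:
{"fn": "arm_command", "kwargs": {"plan": [{"dp": [0, 0, 0.5], "spin": 0}, {"dp": [0, 0, 0], "spin": 0}]}}

```text
clock: 13.6
position: [0.5622, 0.1512, 0.3]
ee_rot: [1.0, 0.007, -0.0, 0.0]
ft_force: [-2.5, 0.0, -7.9]
grip_width: 0.13
grasp_force: 68.1
```

```bash
python3 -c "
from h import *
goto(.5625,.1515,.299,.015)
s=snap('side','s5')
cv2.imwrite('pics/c5.png',cv2.resize(s[170:270,150:283],(800,600),interpolation=2))"
```

```text
t 13.6 p [0.5622 0.1512 0.3   ] ang 0.0149 tilt [-0.0007 -0.0003] F [-2.53  0.03 -7.95] w 0.13 gf 68.1
spin -0.0001 dp before spin [ 0.3 -0.3  1. ] dp after spin [ 0.3 -0.3  1. ]
```

View pics/c5.png

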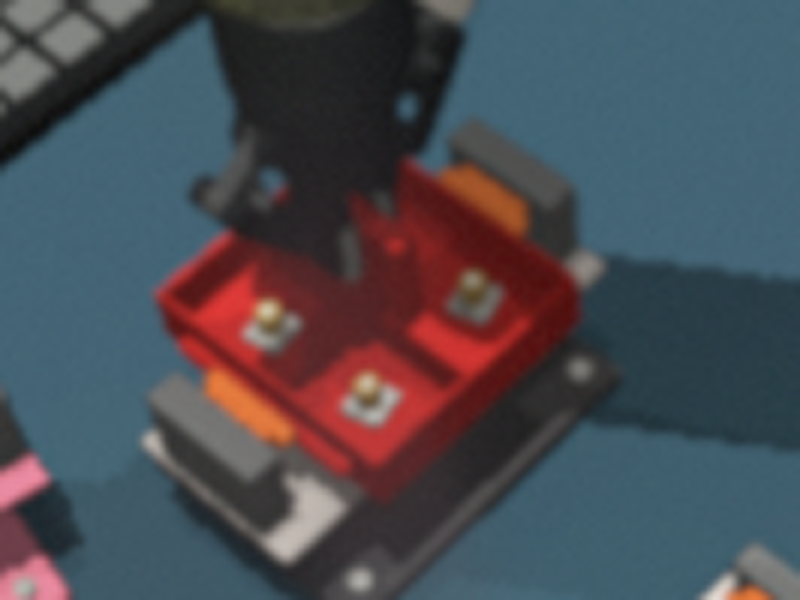

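The orange catches have come in over the ribs and the connectors are still upright. I'll go 1 mm further, ease the grip and release.

Call:
{"fn": "arm_command", "kwargs": {"plan": [{"dp": [0, 0, 0.5], "spin": 0}, {"dp": [0, 0, 0.5], "spin": 0}, {"dp": [0, 0, 0], "spin": 0}], "newtons": 20}}

```text
clock: 13.95
position: [0.5624, 0.1512, 0.2992]
ee_rot: [1.0, 0.007, -0.0, 0.0]
ft_force: [-3.2, 0.6, -7.6]
grip_width: 0.13
grasp_force: 68.2
```

Call:
{"fn": "arm_command", "kwargs": {"plan": [{"dp": [0, 0, 0], "spin": 0}, {"dp": [0, 0, 0], "spin": 0}, {"dp": [0, 0, 0], "spin": 0}, {"dp": [0, 0, 0], "spin": 0}, {"dp": [0, 0, 0], "spin": 0}], "grip": -0.3}}

```text
clock: 14.45
position: [0.5626, 0.1512, 0.2995]
ee_rot: [1.0, 0.007, 0.0, -0.0]
ft_force: [0.2, -0.3, 0.2]
grip_width: 0.651
grasp_force: 0.0
```

Call:
{"fn": "arm_command", "kwargs": {"plan": [{"dp": [0, 0, -5], "spin": 0}, {"dp": [0, 0, -12], "spin": 0}, {"dp": [0, 0, -20], "spin": 0}, {"dp": [0, 0, -25], "spin": 0}, {"dp": [0, 0, -30], "spin": 0}]}}

```text
clock: 14.95
position: [0.5621, 0.1511, 0.3926]
ee_rot: [1.0, 0.007, -0.0, 0.0]
ft_force: [0.2, 0.9, 0.0]
grip_width: 0.648
grasp_force: 0.0
```

Call:
{"fn": "arm_command", "kwargs": {"plan": [{"dp": [0, 25, -20], "spin": 0}, {"dp": [0, 35, -10], "spin": 0}, {"dp": [0, 35, 0], "spin": 0}, {"dp": [0, 35, 0], "spin": 0}, {"dp": [0, 25, 0], "spin": 0}]}}

```text
clock: 15.45
position: [0.5645, -0.0063, 0.4225]
ee_rot: [1.0, 0.006, 0.001, 0.0]
ft_force: [-0.2, -0.3, -0.1]
grip_width: 0.649
grasp_force: 0.0
```

Call:
{"fn": "arm_command", "kwargs": {"plan": [{"dp": [0, 25, 0], "spin": 0}, {"dp": [0, 20, 0], "spin": 0}, {"dp": [0, 0, 0], "spin": 0}, {"dp": [0, 0, 0], "spin": 0}]}}

```text
clock: 15.85
position: [0.5653, -0.0486, 0.422]
ee_rot: [1.0, 0.007, 0.0, -0.0]
ft_force: [0.1, 0.2, 0.5]
grip_width: 0.648
grasp_force: 0.0
```

Run:
```python
from fit import *
goto(.5625,.1515,.4,.015)
s=snap('side','s6');t=snap('top','t6')
cv2.imwrite('pics/c6.png',np.hstack([cv2.resize(t[155:225,160:253],(400,300),interpolation=2),cv2.resize(s[170:270,150:283],(400,300),interpolation=2)]))
o={'top':mask4(t,'red',205,188,40),'side':mask4(s,'red',211,212,45)}
P=np.vstack([TRAY[:16]])
print('tray',*fit(P,o,[.5625,.151,.075,.015]))
```

```text
t 15.85 p [ 0.5653 -0.0486  0.422 ] ang 0.0144 tilt [0.0008 0.0002] F [0.13 0.21 0.55] w 0.648 gf 0.0
spin -0.0006 dp before spin [ 1.000e-01 -2.001e+02  2.200e+01] dp after spin [ 2.000e-01 -2.001e+02  2.200e+01]
tray [0.5614545  0.15099764 0.07611439 0.01767716] 0.8651586078671946
```

View pics/c6.png

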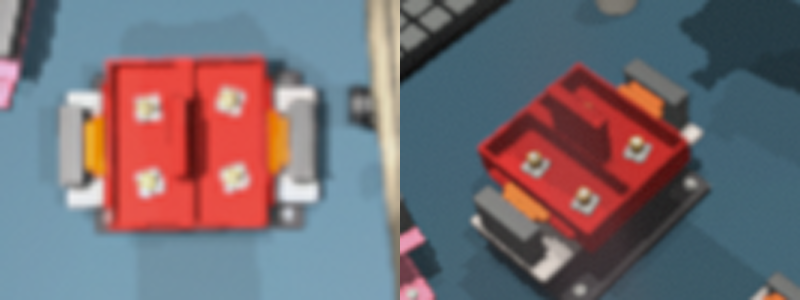

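The tray sits square in the dock with both orange catches in against its sides. Its underside is at about 76 mm, which fits the seat height minus 3 mm, and all four connectors are inside. I'll hand in.

```bash
python3 -c "
from workcell import manip
print(manip.hand_in())"
```

```text
the job is handed in; nothing more can be done
None
```

The tray is latched in the larger grey dock, centred and square with all four connectors inside, and released with the arm clear; the bottle, screwdriver and tape were not touched, and the job was handed in at about 16 s (no verdict was returned).

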